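Square a drawer front into the corner of the jig

TASK

Push the larger of the two loose oak boards (the drawer front) across the bench into the corner of the jig, so that one of its long edges lies flush along the fence and its end is fully home against the end stop. Only push it: it stays flat on the bench and is never picked up or tipped. Leave everything else on the bench where it is, and finish with the hand clear.

Things in the scene. Friction and masses are not known exactly. Their poses are not given: they have to be found in the camera images.
- panel: the drawer front to be pushed: the larger of the two loose light-oak boards lying flat on the bench, 90 (its x) x 150 (its y) x 18 (z) mm, about 0.26 kg, with two small dark dots (handle holes, only drawn) on top. Origin: centre of underside; z up. Its long edges run along its y axis. It slides flat on the bench under a push of a few newtons (up to about 6 N)
- fence: long straight plywood batten fixed to the bench on the far side of the work, 40 (x) x 620 (y) x 30 (z) mm. Origin: centre of underside. Its working face is the long face towards the robot, at x = -20 mm in its frame; the fence runs along its y (towards the robot's left). It may stand up to about 15 degrees askew
- stop: short block of darker wood fixed to the bench against the fence's working face near its left end, square to it: 60 (x, away from the fence) x 40 (y) x 30 (z) mm, same axes as the fence. Origin: centre of underside. Its working face looks to the robot's right, at y = -20 mm in its frame. Panel home: its centre is 65 mm before the fence's centre line (fence x = -65 mm) and 95 mm to the right of the stop's centre (stop y = -95 mm)
- rail: narrow neighbour of the panel: same veneered board, 45 (x) x 140 (y) x 18 (z) mm, no holes; bystander. Origin: centre of underside
- sanding_block: cork sanding block 60 x 100 x 28 mm, bystander. Origin: centre of underside
- glue: closed plastic glue bottle, 60 mm across, 160 mm tall, standing; bystander. Origin: centre of underside
- brush: hand brush lying on the bench to the robot's right, bystander
- pencil: flat carpenter's pencil, 15 x 173 x 8 mm, lying behind the fence, bystander
- screw_jar: jar of screws, 70 mm across, 90 mm tall, on the right; bystander. Origin: centre of underside
- hammer: hammer lying on the bench to the robot's left, bystander
Mind the look-alikes: they are no part of the job. What is shaped like the panel but blue or pink is not meant.

How it is judged:
By the outcome, as a careful person would: the job done as asked, in the order asked, and still so for the second after the job is handed in, with the robot touching nothing.
It also fails if it takes over 61 s, if anything falls off the work surface, if the arm or the gripper's body presses on something with over 40 N, if the wrist force passes 120 N, or if a joint passes its speed limit or range.

ROBOT

A 6-joint arm with a two-finger parallel gripper is mounted at the origin on the work surface. World frame = base frame: x ahead of the robot, y to its left, z up, the work surface at z = 0. Lengths are in m, angles in rad, forces in N, time in s.
With the tool pointing down it reaches from about 0.375 to 0.9 m from the base axis. Payload 3.1 kg.
Tool frame: the origin (TCP) lies at the very end of the fingers, on their centre line; the grasp point (between the pads) lies robot.grasp_offset behind it (robot.grasp_offset is the distance from the TCP to the grasp point, in m); z points along the fingers, y is the direction in which the jaws open and shut (so a half turn about z gives the same grasp; the last joint's range is limited). The gripper opens to 87 mm and grips with 3 to 60 N. Pads are 19 mm wide; open, the fingers measure 117 mm over their backs; the gripper's body (75 mm by 190 mm) begins 51 mm behind the grasp point.
Start: joints at [-1.315, 0.527, 1.433, -0, 1.181, -0.178], TCP at [0.263, -0.567, 0.223] pointing down, gripper open.
Joint ranges: [-3.08, 3.08], [-0.75, 2.2], [0.22, 2.44], [-1.43, 4.57], [0, 2.65], [-2.85, 2.85]. Speed limits (rad/s): [2.79, 2.79, 3.14, 3.14, 3.14, 3.14].

INTERFACE

Orientations are given as a unit quaternion [x, y, z, w].
In Python, from rig import robot gives the robot as it stands.
- The arm moves only by the tool drive_tool, never from a script. Its argument "targets" is one flat list of numbers, 6 for each row, row after row: the shift along the tool's x, y, z in cm, then the turn, a rotation vector about the tool's x, y, z in degrees. A call has 1 to 12 rows; each row is the pose to reach, as a shift and turn from the pose commanded when the call began, along the tool's axes at that moment; what a row does not reach only later rows make up. A row lasts 1/12 s, in which the tool goes at most 41.7 mm and 7.16 degrees, less where a joint would pass 70% of its speed; a pose out of reach is approached as far as the arm can. A call with a gripper value outside its range is refused whole. "grip" is the gripper command: -1 is fully open, 1 is shut, values between are in proportion, set as the call begins (left out, the last holds). The fingers move at their own pace and stop on an object; "squeeze" is the grip in N (left out, the last holds). Time passes only in rows, so rows that repeat a pose let the fingers close. It gives the time, the measured TCP pose, the force and the opening at its end, in the units of the state.
- robot.get_obs(): the state, without advancing time (a new reading comes with each control period).
- robot.camera(name): name is "scene" or "top" or "wrist"; returns (picture, depth): 420x560x3 uint8, red, green, blue; 420x560 float32, m along the optical axis (not along the pixel's ray), 0 where there is no reading.
- robot.calibration(name): a dict with "mtx" (3x3 intrinsics, pixels), "R" (3x3) and "t" (3): a world point X has camera coordinates R X + t; the wrist camera has in their place "hand_eye" (4x4, takes a point from camera to tool coordinates, whose origin is the TCP and whose axes are the flange's). Camera axes: x right, y down, z forward; pixel columns grow to the right and rows downward; lengths in m; the calibration is good to about 2 mm. A picture is of the moment at which its call begins: read the wrist's pose just before it. calibration takes no time and is no camera call.
- robot.hand_in(): hands the job in, once; it reports no verdict.
The state is a dict: "time": time; "q": joint angles; "joint_velocities": joint speeds; "joint_torque": joint torques, N m; "position": TCP position; "tool_rot": TCP orientation; "ft_force": force on the tool from outside, world axes, zero at the start; "moment": the same for the moment, N m; "grip_width": finger opening in m.
Only numpy, scipy, OpenCV 4.12 (cv2) and the standard library are available. Lean on these libraries where they do the work, as an engineer would, in place of code of your own. Each camera call takes 0.05 s, during which the arm holds its last target.

## Working session

There is one attempt and no reset: what is moved stays moved. The work goes in short steps, Python scripts to look and compute and a tool call to move; the robot and the scene stay as the last step left them, time stands still between calls to the robot, and variables do not carry over. Pictures are saved under pics/ and viewed, and the job is handed in when it is done.

Besides the shell and the picture viewer there is one more tool, called in YAML: its name, and indented under it one key for each argument. drive_tool: Moves the arm, as the interface text tells. Its arguments: {"type":"object","properties":{"targets":{"type":"array","items":{"type":"number"}},"grip":{"type":"number"},"squeeze":{"type":"number"}},"required":["targets"]}

```bash
mkdir -p pics; ls
python3 - <<'E'
from rig import robot
import cv2,numpy as np
for n in ("top","scene"):
    p,d=robot.camera(n); cv2.imwrite(f"pics/{n}0.png",p[:,:,::-1]); np.save(f"{n}0.npy",d)
    c=robot.calibration(n); print(n,c)
print(robot.get_obs(), robot.grasp_offset)
E
```

```text
pics
top {'mtx': array([[452.6252888 ,   0.        , 277.38468428],
       [  0.        , 452.6252888 , 213.32824087],
       [  0.        ,   0.        ,   1.        ]]), 'R': array([[ 0.01391789, -0.99987158, -0.00794454],
       [-0.98220211, -0.01218269, -0.1874316 ],
       [ 0.18731075,  0.0104118 , -0.98224553]]), 't': array([-0.05392293,  0.48996974,  1.53746176])}
scene {'mtx': array([[486.06571513,   0.        , 278.44873535],
       [  0.        , 486.06571513, 209.70104601],
       [  0.        ,   0.        ,   1.        ]]), 'R': array([[-0.68927424,  0.72429971,  0.01705719],
       [ 0.46031329,  0.45599151, -0.76169772],
       [-0.55947537, -0.51716697, -0.64770799]]), 't': array([ 0.36212197, -0.1635875 ,  1.84627677])}
{'time': 0.1, 'q': array([-1.31449365e+00,  5.28362903e-01,  1.43380779e+00,  2.06564413e-05,
        1.18139977e+00, -1.78510295e-01]), 'joint_velocities': array([ 0.00074374, -0.00120622, -0.00154862,  0.00291433,  0.00080606,
        0.00114885]), 'joint_torque': array([ 6.17936098e-05, -4.40984881e+01, -1.77151448e+01,  6.34449511e-02,
        5.33377973e-02, -5.64931679e-05]), 'position': array([ 0.26312752, -0.56616599,  0.22166513]), 'tool_rot': array([ 9.76460519e-01,  2.15693943e-01, -2.89109753e-05, -9.88527526e-04]), 'ft_force': array([0.9596611 , 0.19535456, 0.49045541]), 'moment': array([ 0.01352255, -0.0226178 ,  0.04252718]), 'grip_width': 0.0869933431280786} 0.0187
```

View pics/top0.png

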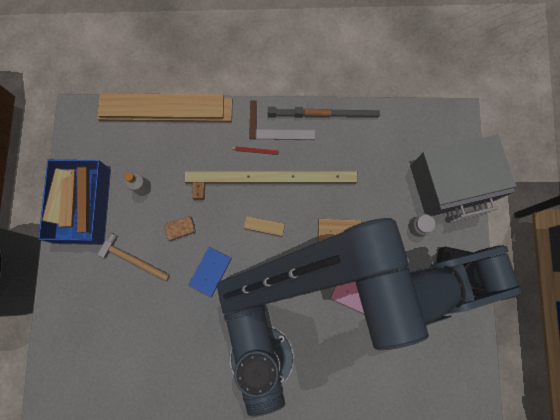

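View pics/scene0.png

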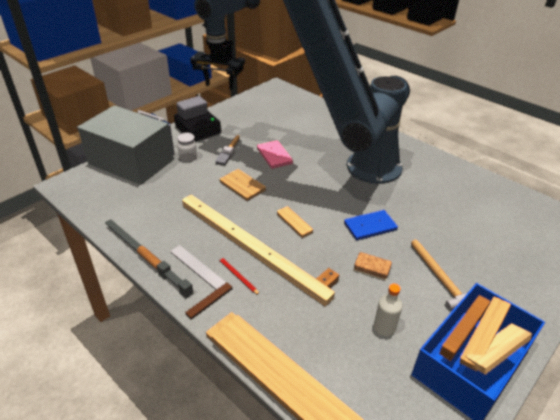

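Run:
```python
import cv2
p=cv2.imread("pics/top0.png")
c=p[80:300,150:420]; cv2.imwrite("pics/top0c.png",cv2.resize(c,None,fx=2.7,fy=2.7,interpolation=cv2.INTER_CUBIC))
```

```text
(no output)
```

View pics/top0c.png

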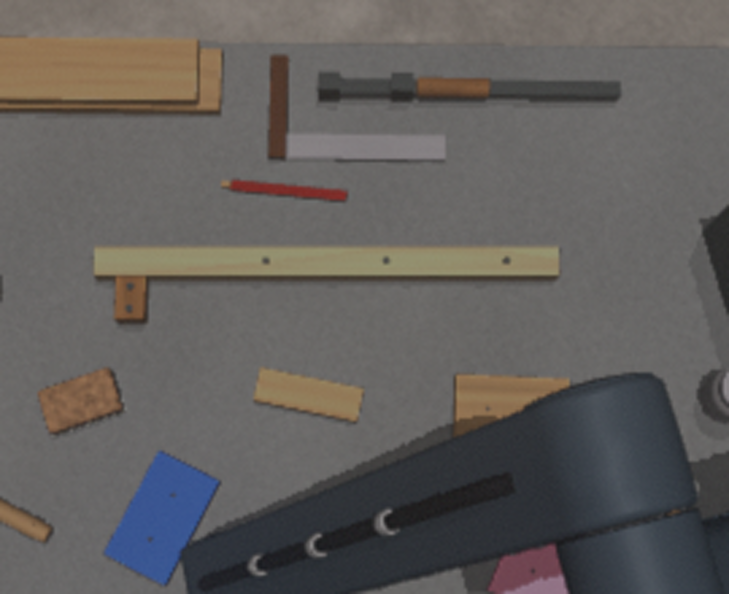

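Light-oak candidates are the board at top (340,228) / scene (242,184) and the board at top (264,227) / scene (294,221). The first is larger and appears to have dots, so it should be the panel; the second would be the rail. The blue and pink boards are decoys. I'll confirm in a crop.

```bash
cat > h.py <<'E'
import numpy as np,cv2
from rig import robot
def px2w(cam,u,v,z):
    c=robot.calibration(cam);K,R,t=c["mtx"],c["R"],c["t"]
    r=R.T@np.linalg.solve(K,[u,v,1]);o=-R.T@t
    return o+r*(z-o[2])/r[2]
def w2px(cam,X):
    c=robot.calibration(cam);p=c["mtx"]@(c["R"]@np.asarray(X)+c["t"]);return p[:2]/p[2]
E
python3 - <<'E'
import cv2
p=cv2.imread("pics/scene0.png")
c=p[150:310,170:350]; cv2.imwrite("pics/scene0c.png",cv2.resize(c,None,fx=4,fy=3.75,interpolation=cv2.INTER_CUBIC))
p=cv2.imread("pics/top0.png")
c=p[160:260,170:370]; cv2.imwrite("pics/top0d.png",cv2.resize(c,None,fx=4,fy=4,interpolation=cv2.INTER_CUBIC))
E
```

```text
(no output)
```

View pics/scene0c.png

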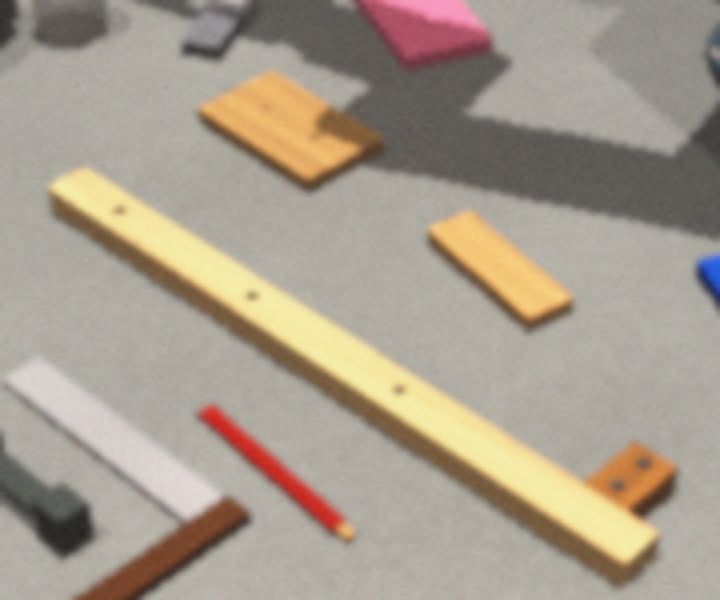

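View pics/top0d.png

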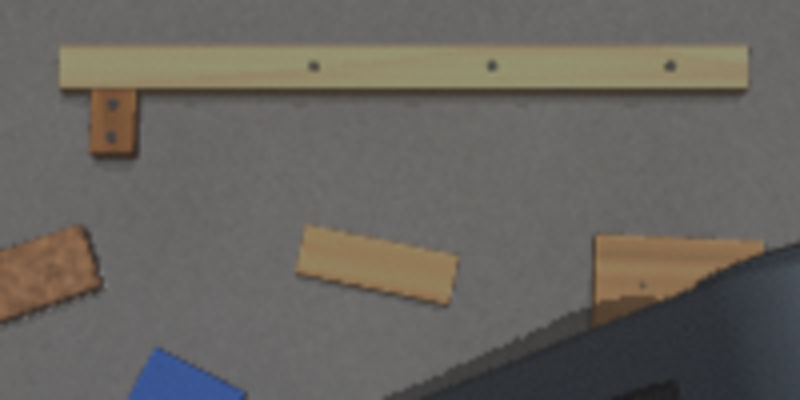

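The crop confirms it: the board at scene crop (290,128) is wide and has two dots, so it is the panel. The board at (500,268) is narrow with no holes, so it is the rail.

Run:
```python
from h import *
np.set_printoptions(precision=4,suppress=True)
def T(x,y,z): return px2w("top",170+(x+.5)/4-.5,160+(y+.5)/4-.5,z)[:2]
def S(x,y,z): return px2w("scene",170+(x+.5)/4-.5,150+(y+.5)/3.75-.5,z)[:2]
for n,l,z in [("fence",[(60,45),(748,45),(748,89),(60,89)],.03),("stop",[(137,90),(137,153),(91,153)],.03),("panel",[(595,235),(764,241)],.018),("rail",[(306,224),(458,254),(450,305),(296,274)],.018),("cork",[(82,226),(102,284)],.028)]:
    print(n,[T(*a,z) for a in l])
print("panelS",[S(*a,.018) for a in [(198,112),(272,70),(383,142),(310,186)]])
print("fenceS",[S(*a,.03) for a in [(50,188),(88,168),(658,540),(622,568)]])
print("railS",[S(*a,.018) for a in [(428,232),(470,210),(572,298),(530,325)]])
```

```text
fence [array([0.6454, 0.2893]), array([ 0.6526, -0.3299]), array([ 0.6118, -0.3292]), array([0.6045, 0.2871])]
stop [array([0.6044, 0.2179]), array([0.5465, 0.2154]), array([0.546 , 0.2564])]
panel [array([ 0.4796, -0.193 ]), array([ 0.476 , -0.3427])]
rail [array([0.4863, 0.064 ]), array([ 0.4609, -0.0716]), array([ 0.4152, -0.065 ]), array([0.4412, 0.0717])]
cork [array([0.4802, 0.2615]), array([0.4285, 0.2413])]
panelS [array([ 0.482 , -0.3346]), array([ 0.3887, -0.3383]), array([ 0.3986, -0.1845]), array([ 0.4887, -0.1827])]
fenceS [array([ 0.6538, -0.3241]), array([ 0.6134, -0.3241]), array([0.6135, 0.2938]), array([0.6509, 0.2926])]
railS [array([ 0.4643, -0.0668]), array([ 0.4176, -0.0627]), array([0.4459, 0.0741]), array([0.4943, 0.0723])]
```

Run:
```python
from h import *
np.set_printoptions(precision=4,suppress=True)
p=cv2.imread("pics/scene0.png")
cv2.imwrite("pics/s2.png",cv2.resize(p[110:200,150:330],None,fx=4,fy=4,interpolation=cv2.INTER_CUBIC))
def S(x,y,z): return px2w("scene",x,y,z)[:2]
for a in [(273,166),(292,159),(257,147),(279,141)]: print(S(*a,.018))
print("brush",[S(*a,.015) for a in [(218,160),(227,163),(238,137)]], "jar",S(186,157,0))
o=robot.get_obs(); print(cv2.Rodrigues(np.eye(3))[0].T)
from scipy.spatial.transform import Rotation as Ro
print(Ro.from_quat(o["tool_rot"]).as_matrix())
```

```text
[ 0.286  -0.2562]
[ 0.2021 -0.2371]
[ 0.238  -0.3898]
[ 0.1454 -0.359 ]
brush [array([ 0.4016, -0.4333]), array([ 0.3908, -0.3946]), array([ 0.2376, -0.4996])] jar [ 0.4616 -0.5528]
[[0. 0. 0.]]
[[ 0.907   0.4212 -0.0005]
 [ 0.4212 -0.907   0.0019]
 [ 0.0004 -0.0019 -1.    ]]
```

View pics/s2.png

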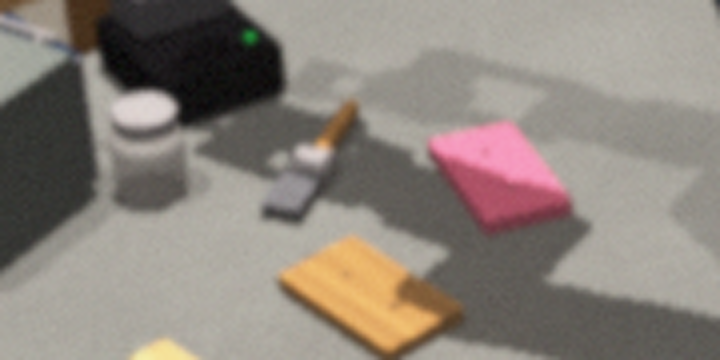

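drive_tool:
  targets: [20.9,-23.2,10,0,0,24.2,20.9,-23.2,10,0,0,24.2,20.9,-23.2,10,0,0,24.2,20.9,-23.2,10,0,0,24.2,20.9,-23.2,10,0,0,24.2,20.9,-23.2,10,0,0,24.2,20.9,-23.2,10,0,0,24.2,20.9,-23.2,10,0,0,24.2,20.9,-23.2,10,0,0,24.2,20.9,-23.2,10,0,0,24.2,20.9,-23.2,10,0,0,24.2]
  grip: -1

```text
time: 1.02
position: [0.3558, -0.2692, 0.1227]
tool_rot: [1.0, 0.007, 0.0, 0.001]
ft_force: [0.2, 0.5, -0.2]
grip_width: 0.0869
```

Run:
```python
from h import *
o=robot.get_obs();print(o["time"],o["position"],o["tool_rot"],o["ft_force"])
for n in ("top","scene","wrist"):
    p,d=robot.camera(n)
    cv2.imwrite(f"pics/{n}1.png",p[:,:,::-1])
p=cv2.imread("pics/top1.png");cv2.imwrite("pics/top1c.png",cv2.resize(p[160:300,250:400],None,fx=4,fy=4,interpolation=cv2.INTER_CUBIC))
```

```text
1.0167 [ 0.35575284 -0.26918752  0.12269056] [9.99977594e-01 6.64762349e-03 3.93724408e-04 6.82835163e-04] [ 0.19439253  0.53069461 -0.15442903]
```

View pics/wrist1.png

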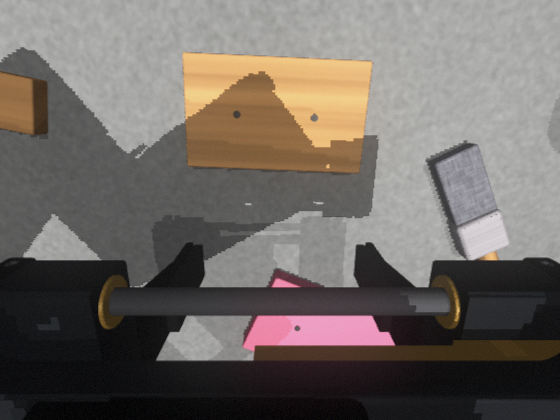

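View pics/top1c.png

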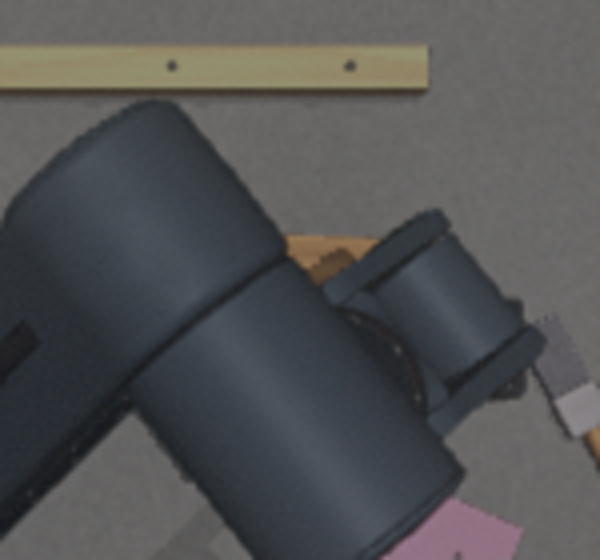

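Wrist view: panel top corners at (183,53), (372,62), (360,172), (188,166), with the dots at (237,114) and (314,118). The pink board is under the fingers, just to the near side.

```bash
cat >> h.py <<'E'
from scipy.spatial.transform import Rotation as Ro
def wr(u,v,z,pos,quat):
    c=robot.calibration("wrist");K,H=c["mtx"],c["hand_eye"]
    W=np.eye(4);W[:3,:3]=Ro.from_quat(quat).as_matrix();W[:3,3]=pos
    M=W@H;r=M[:3,:3]@np.linalg.solve(K,[u,v,1]);o=M[:3,3];return o+r*(z-o[2])/r[2]
E
python3 - <<'E'
from h import *
np.set_printoptions(precision=4,suppress=True)
o=robot.get_obs();a=(o["position"],o["tool_rot"])
for q in [(183,53),(372,62),(360,168),(188,163),(237,114),(314,118)]: print(wr(*q,.018,*a)[:2])
print("pink",wr(278,269,.018,*a),"brush",wr(457,255,.015,*a))
E
```

```text
[ 0.4805 -0.1939]
[ 0.4758 -0.342 ]
[ 0.3917 -0.34  ]
[ 0.3945 -0.1913]
[ 0.4354 -0.2346]
[ 0.4329 -0.2982]
pink [ 0.2934 -0.2699  0.018 ] brush [ 0.3083 -0.4411  0.015 ]
```

drive_tool:
  targets: [0,0,4,0,0,0,0,0,8,0,0,0,0,0,10.5,0,0,0,0,0,11.5,0,0,0,0,0,11.5,0,0,0,0.8,0,11.5,0,0,0,1.4,0,11.5,0,0,0,2,0,11.5,0,0,0,2.6,0,11.5,0,0,0,3.2,0,11.5,0,0,0,3.8,0,11.5,0,0,0,4.5,0,11.5,0,0,0]

```text
time: 2.17
position: [0.3999, -0.267, 0.008]
tool_rot: [1.0, 0.007, -0.001, -0.001]
ft_force: [-4.2, 0.0, 2.2]
grip_width: 0.0867
```

drive_tool:
  targets: [0.8,0,0,0,0,0,1.6,0,0,0,0,0,2.4,0,0,0,0,0,3.2,0,0,0,0,0,4.0,0,0,0,0,0,4.8,0,0,0,0,0,5.6,0,0,0,0,0,6.3,0,0,0,0,0,6.9,0,0,0,0,0,7.5,0,0,0,0,0,8,0,0,0,0,0,8,0,0,0,0,0]

```text
time: 3.17
position: [0.4821, -0.2674, 0.0075]
tool_rot: [1.0, 0.006, 0.001, 0.001]
ft_force: [1.1, -0.9, -0.6]
grip_width: 0.0869
```

Run:
```python
from h import *
o=robot.get_obs();print(o)
for n in ("scene","wrist"):
    p,d=robot.camera(n)
    cv2.imwrite(f"pics/{n}2.png",p[:,:,::-1])
```

```text
{'time': 3.1667, 'q': array([-7.09450132e-01,  7.63675422e-01,  1.76415186e+00,  1.04403007e-03,
        6.10645245e-01,  8.47957361e-01]), 'joint_velocities': array([-0.00873761, -0.0030204 ,  0.0155292 ,  0.00165783, -0.02200595,
       -0.00733034]), 'joint_torque': array([ 6.09377841e-02, -4.35837579e+01, -7.43726626e+00,  2.63146096e-02,
        3.29837354e-02,  4.00343898e-02]), 'position': array([ 0.48207998, -0.26736086,  0.00752659]), 'tool_rot': array([9.99979099e-01, 6.26715955e-03, 1.37375719e-03, 7.97857270e-04]), 'ft_force': array([ 1.09891557, -0.90545995, -0.60050706]), 'moment': array([ 0.06226719,  0.00523581, -0.00254518]), 'grip_width': 0.08685612442778982}
```

View pics/wrist2.png

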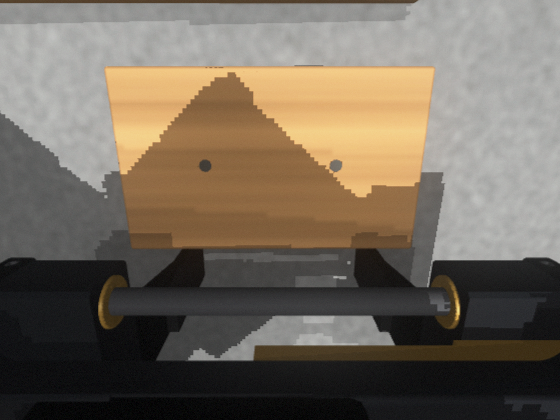

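View pics/scene2.png

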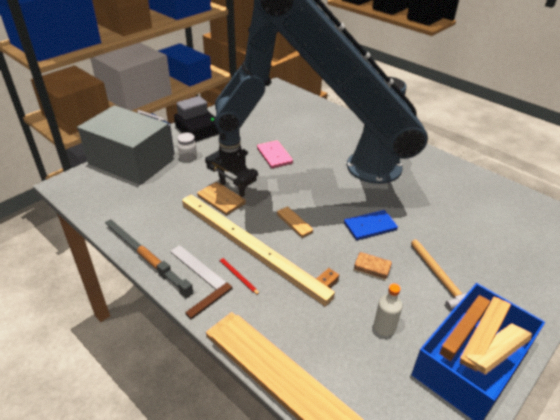

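The panel is square to the fingers; its far edge is at row 67, and the fence base is at row ~3, tilted slightly. I'll approach the fence slowly.

drive_tool:
  targets: [0.5,0,0,0,0,0,1.0,0,0,0,0,0,1.4,0,0,0,0,0,1.8,0,0,0,0,0,2.0,0,0,0,0,0,2.2,0,0,0,0,0,2.3,0,0,0,0,0,2.4,0,0,0,0,0,2.5,0,0,0,0,0]

```text
time: 4.02
position: [0.505, -0.2664, 0.0075]
tool_rot: [1.0, 0.006, -0.0, -0.0]
ft_force: [-0.9, -0.1, -0.7]
grip_width: 0.0871
```

drive_tool:
  targets: [0.1,0,0,0,0,0,0.2,0,0,0,0,0,0.3,0,0,0,0,0]

```text
time: 4.27
position: [0.5082, -0.2665, 0.0075]
tool_rot: [1.0, 0.006, 0.0, -0.0]
ft_force: [-0.6, 0.4, -1.3]
grip_width: 0.087
```

Run:
```python
from h import *
o=robot.get_obs();print(o["position"],o["ft_force"],o["moment"])
for n in ("wrist",):
    p,d=robot.camera(n)
    cv2.imwrite(f"pics/{n}3.png",p[:,:,::-1])
```

```text
[ 0.50815388 -0.26645992  0.0075264 ] [-0.58581636  0.39245528 -1.34814435] [ 0.0026543   0.1744754  -0.00798386]
```

View pics/wrist3.png

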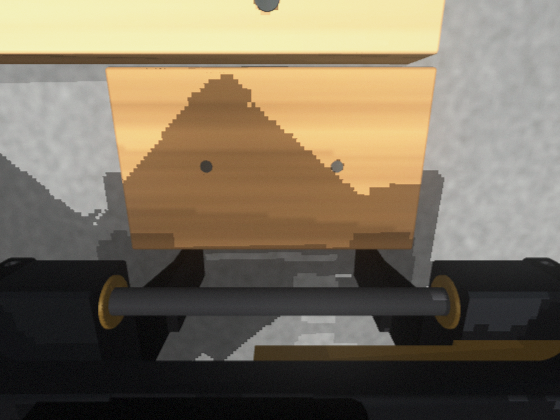

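drive_tool:
  targets: [0.1,0,0,0,0,0,0.2,0,0,0,0,0,0.3,0,0,0,0,0]

```text
time: 4.57
position: [0.5112, -0.2664, 0.0076]
tool_rot: [1.0, 0.006, -0.0, 0.0]
ft_force: [-1.0, -0.2, -1.4]
grip_width: 0.0878
```

drive_tool:
  targets: [0.1,0,0,0,0,0,0.2,0,0,0,0,0]

```text
time: 4.73
position: [0.5114, -0.2663, 0.0075]
tool_rot: [1.0, 0.007, -0.002, -0.0]
ft_force: [-8.3, -3.0, 3.4]
grip_width: 0.087
```

drive_tool:
  targets: [0.1,0,0,0,0,0,0.1,0,0,0,0,0]

```text
time: 4.9
position: [0.5114, -0.2663, 0.0076]
tool_rot: [1.0, 0.006, -0.003, -0.001]
ft_force: [-9.4, -3.2, 3.2]
grip_width: 0.0872
```

Run:
```python
from h import *
o=robot.get_obs();print(o["position"],o["tool_rot"],o["ft_force"],o["moment"])
for n in ("wrist",):
    p,d=robot.camera(n)
    cv2.imwrite(f"pics/{n}4.png",cv2.resize(p[30:100,60:460,::-1],None,fx=2,fy=4))
```

```text
[ 0.51140657 -0.26629403  0.00756827] [ 9.99975005e-01  6.49717676e-03 -2.71039676e-03 -6.56008899e-04] [-9.40402172 -3.22152011  3.15469206] [-0.69984906  1.49453248 -0.22863811]
```

View pics/wrist4.png

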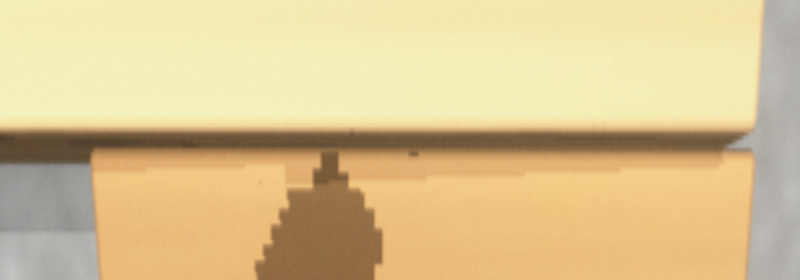

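Contact is at 9 N and the edge is flush along the fence. Next I back off, lift, turn the tool 90° and go to the panel's right end.

drive_tool:
  targets: [-1,0,0,0,0,0,-3,0,0,0,0,0,-3,0,-4,0,0,0,-3,0,-7,0,0,0,-1,3,-8,0,0,-7,1,6,-8,0,0,-14,3,9,-8,0,0,-21,4.9,12,-8,0,0,-28,4.9,12,-8,0,0,-35,4.9,12,-8,0,0,-42,4.9,12,-8,0,0,-49,4.9,12,-8,0,0,-56]
  grip: 0

```text
time: 5.95
position: [0.5651, -0.3861, 0.0874]
tool_rot: [0.879, 0.477, 0.001, 0.001]
ft_force: [-0.9, -0.2, 0.8]
grip_width: 0.0438
```

drive_tool:
  targets: [0,0,0,0,0,-7,0,0,0,0,0,-14,0,0,0,0,0,-21,0,0,0,0,0,-28,0,0,0,0,0,-34,0,0,0,0,0,-34,0,0,0,0,0,-34]

```text
time: 6.53
position: [0.5649, -0.3859, 0.0876]
tool_rot: [0.704, 0.71, 0.0, 0.001]
ft_force: [-0.5, 1.0, 0.7]
grip_width: 0.0432
```

Run:
```python
from h import *
o=robot.get_obs();print(o["position"],Ro.from_quat(o["tool_rot"]).as_matrix(),o["ft_force"],o["grip_width"])
for n in ("wrist","top"):
    p,d=robot.camera(n)
    cv2.imwrite(f"pics/{n}5.png",p[:,:,::-1])
```

```text
[ 0.56492714 -0.38585519  0.08764152] [[-9.61136725e-03  9.99953101e-01  1.19028978e-03]
 [ 9.99953725e-01  9.61184857e-03 -3.99309021e-04]
 [-4.10731179e-04  1.18639680e-03 -9.99999212e-01]] [-0.54437181  0.97325608  0.66636143] 0.04319794219252941
```

View pics/wrist5.png

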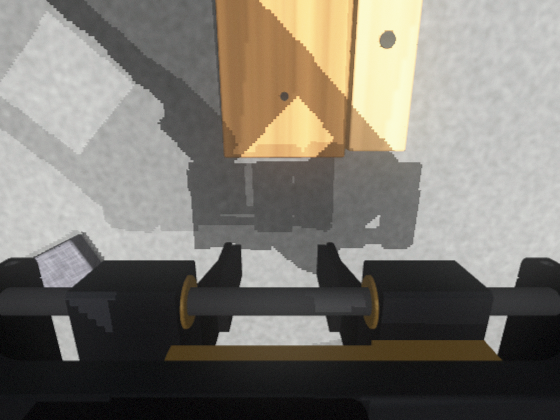

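View pics/top5.png

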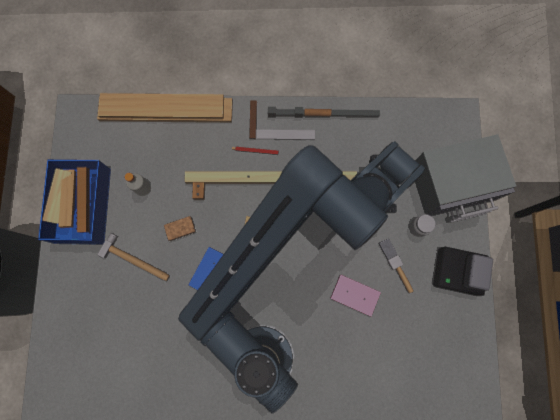

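drive_tool:
  targets: [0,0,4,0,0,0,0,0,7,0,0,0,0,0,8,0,0,0,0,0,8,0,0,0,1,0,8,0,0,0,2,0,8,0,0,0,3,0,8,0,0,0,3.6,0,8,0,0,0,4.2,0,8,0,0,0,4.8,0,8,0,0,0,5.4,0,8,0,0,0,6,0,8,0,0,0]

```text
time: 7.63
position: [0.5646, -0.3281, 0.0092]
tool_rot: [0.702, 0.712, -0.001, 0.003]
ft_force: [-3.3, -6.2, 2.8]
grip_width: 0.0434
```

drive_tool:
  targets: [0.8,0,0,0,0,0,1.6,0,0,0,0,0,2.4,0,0,0,0,0,3.2,0,0,0,0,0,4.0,0,0,0,0,0,4.8,0,0,0,0,0,5.6,0,0,0,0,0,6.4,0,0,0,0,0,7.2,0,0,0,0,0,8,0,0,0,0,0,8.8,0,0,0,0,0,9.6,0,0,0,0,0]

```text
time: 8.63
position: [0.5635, -0.2321, 0.0092]
tool_rot: [0.702, 0.712, -0.001, 0.003]
ft_force: [-2.4, -7.4, 4.0]
grip_width: 0.0435
```

Run:
```python
from h import *
o=robot.get_obs();print(o["position"],Ro.from_quat(o["tool_rot"]).as_matrix()[:,0],o["ft_force"])
for n in ("wrist",):
    p,d=robot.camera(n)
    cv2.imwrite(f"pics/{n}6.png",p[:,:,::-1])
```

```text
[ 0.56347941 -0.23206862  0.00916135] [-0.01323917  0.99990073 -0.00482315] [-2.38132001 -7.37979176  3.9826969 ]
```

View pics/wrist6.png

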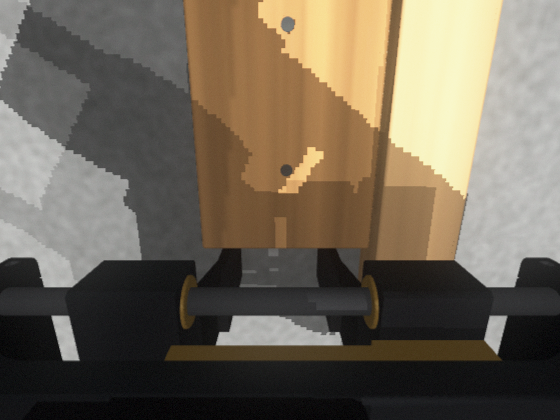

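drive_tool:
  targets: [0.8,0,0,0,0,0,1.6,0,0,0,0,0,2.4,0,0,0,0,0,3.2,0,0,0,0,0,4.0,0,0,0,0,0,4.8,0,0,0,0,0,5.6,0,0,0,0,0,6.4,0,0,0,0,0,7.2,0,0,0,0,0,8,0,0,0,0,0,8.8,0,0,0,0,0,9.6,0,0,0,0,0]

```text
time: 9.68
position: [0.5623, -0.1355, 0.0088]
tool_rot: [0.702, 0.712, -0.0, 0.002]
ft_force: [-1.9, -7.6, 5.2]
grip_width: 0.0434
```

drive_tool:
  targets: [0.8,0,0,0,0,0,1.6,0,0,0,0,0,2.4,0,0,0,0,0,3.2,0,0,0,0,0,4.0,0,0,0,0,0,4.8,0,0,0,0,0,5.6,0,0,0,0,0,6.4,0,0,0,0,0,7.2,0,0,0,0,0,8,0,0,0,0,0,8.8,0,0,0,0,0,9.6,0,0,0,0,0]

```text
time: 10.68
position: [0.5611, -0.0391, 0.0088]
tool_rot: [0.702, 0.712, -0.0, 0.002]
ft_force: [-1.7, -7.0, 5.4]
grip_width: 0.0433
```

Run:
```python
from h import *
o=robot.get_obs();print(o["position"],Ro.from_quat(o["tool_rot"]).as_matrix()[:,0],o["ft_force"])
for n in ("wrist","top"):
    p,d=robot.camera(n)
    cv2.imwrite(f"pics/{n}7.png",p[:,:,::-1])
```

```text
[ 0.56111361 -0.0390748   0.00880669] [-0.01307397  0.9999114  -0.00250337] [-1.69154295 -6.96898807  5.41065234]
```

View pics/wrist7.png

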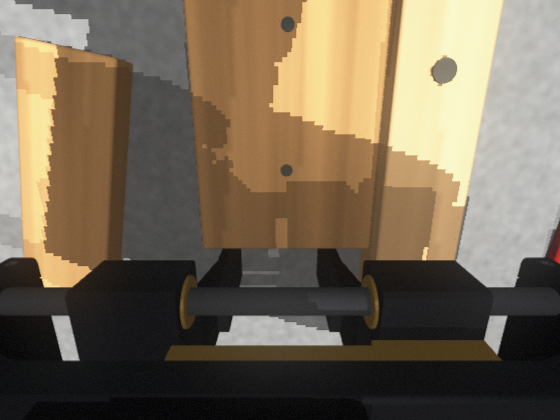

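View pics/top7.png

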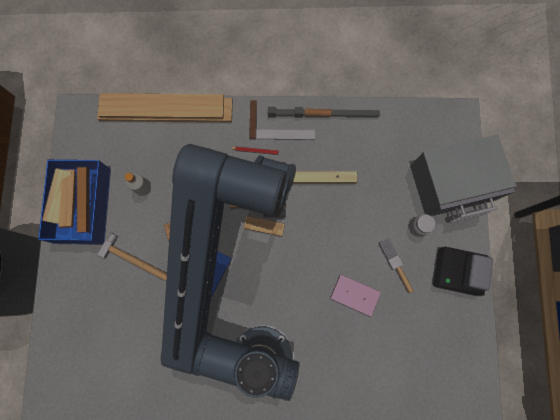

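Wrist view: the panel is still flush along the fence (edge at column ~385), and the rail at left (75,160) is clear and untouched. I'll go on and slow down near the stop.

drive_tool:
  targets: [0.8,0,0,0,0,0,1.6,0,0,0,0,0,2.4,0,0,0,0,0,3.2,0,0,0,0,0,4.0,0,0,0,0,0,4.8,0,0,0,0,0,5.6,0,0,0,0,0,6.4,0,0,0,0,0,7.2,0,0,0,0,0,7.7,0,0,0,0,0,8.1,0,0,0,0,0,8.4,0,0,0,0,0]

```text
time: 11.78
position: [0.5596, 0.0462, 0.0078]
tool_rot: [0.703, 0.712, 0.0, 0.0]
ft_force: [0.2, -3.9, 3.4]
grip_width: 0.0435
```

drive_tool:
  targets: [0.2,0,0,0,0,0,0.4,0,0,0,0,0,0.6,0,0,0,0,0,0.7,0,0,0,0,0]

```text
time: 12.12
position: [0.5593, 0.0532, 0.0076]
tool_rot: [0.703, 0.711, 0.0, 0.0]
ft_force: [0.4, -3.9, 4.5]
grip_width: 0.0433
```

drive_tool:
  targets: [0.1,0,0,0,0,0,0.2,0,0,0,0,0,0.3,0,0,0,0,0]

```text
time: 12.37
position: [0.5591, 0.0561, 0.0076]
tool_rot: [0.703, 0.711, 0.0, 0.0]
ft_force: [-0.1, -3.9, 3.3]
grip_width: 0.0437
```

drive_tool:
  targets: [0.1,0,0,0,0,0,0.2,0,0,0,0,0]

```text
time: 12.53
position: [0.5591, 0.058, 0.0076]
tool_rot: [0.703, 0.712, -0.0, 0.0]
ft_force: [0.3, -9.1, 4.0]
grip_width: 0.0434
```

drive_tool:
  targets: [0.1,0,0,0,0,0,0.2,0,0,0,0,0]

```text
time: 12.7
position: [0.5591, 0.0581, 0.0076]
tool_rot: [0.702, 0.712, -0.001, 0.001]
ft_force: [-1.4, -16.9, 4.4]
grip_width: 0.0438
```

Run:
```python
from h import *
o=robot.get_obs();print(o["position"],Ro.from_quat(o["tool_rot"]).as_matrix()[:,0],o["ft_force"])
for n in ("scene",):
    p,d=robot.camera(n)
    cv2.imwrite(f"pics/{n}8.png",cv2.resize(p[180:310,230:400,::-1],None,fx=4,fy=4,interpolation=cv2.INTER_CUBIC))
```

```text
[0.55912247 0.05811347 0.00760971] [-0.01454418  0.99988863 -0.00334436] [ -1.3669723  -16.9355051    4.37205518]
```

View pics/scene8.png

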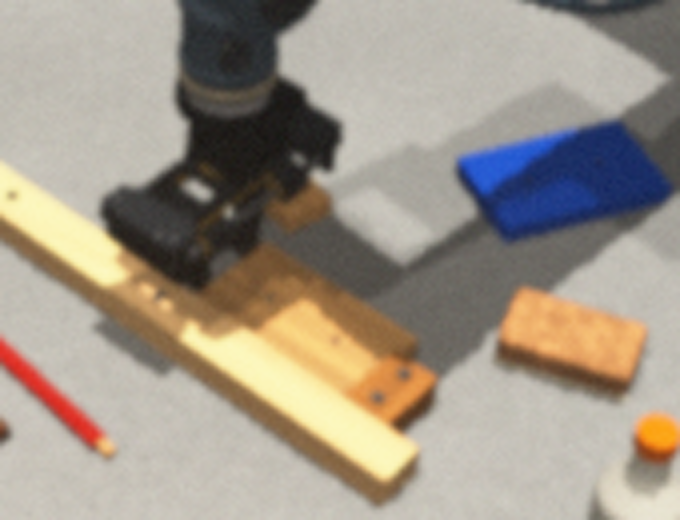

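The scene view shows the panel in the corner with its end against the stop at (375,375), at 17 N. I'll back off and look from above.

drive_tool:
  targets: [-0.5,0,0,0,0,0,-2,0,0,0,0,0,-4,0,0,0,0,0,-4,0,-4,0,0,0,-4,0,-8,0,0,0,-4,0,-12,0,0,0,-4,0,-12,0,0,0,-4,0,-12,0,0,0]

```text
time: 13.42
position: [0.5605, 0.0211, 0.1294]
tool_rot: [0.703, 0.711, 0.002, 0.001]
ft_force: [-0.6, 0.3, 0.3]
grip_width: 0.0433
```

Run:
```python
from h import *
o=robot.get_obs();print(o["position"],Ro.from_quat(o["tool_rot"]).as_matrix()[:,0],o["ft_force"])
for n in ("wrist",):
    p,d=robot.camera(n)
    cv2.imwrite(f"pics/{n}9.png",p[:,:,::-1])
    cv2.imwrite(f"pics/{n}9c.png",cv2.resize(p[0:170,200:400,::-1],None,fx=3.5,fy=3.5,interpolation=cv2.INTER_CUBIC))
```

```text
[0.5605129  0.02112279 0.12938085] [-1.24360386e-02  9.99922306e-01  8.52548180e-04] [-0.64713332  0.30806191  0.30960144]
```

View pics/wrist9.png

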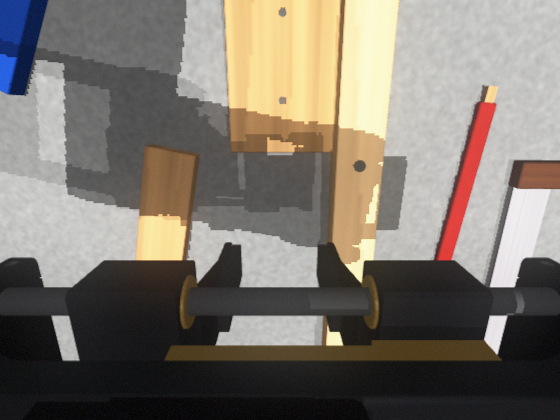

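View pics/wrist9c.png

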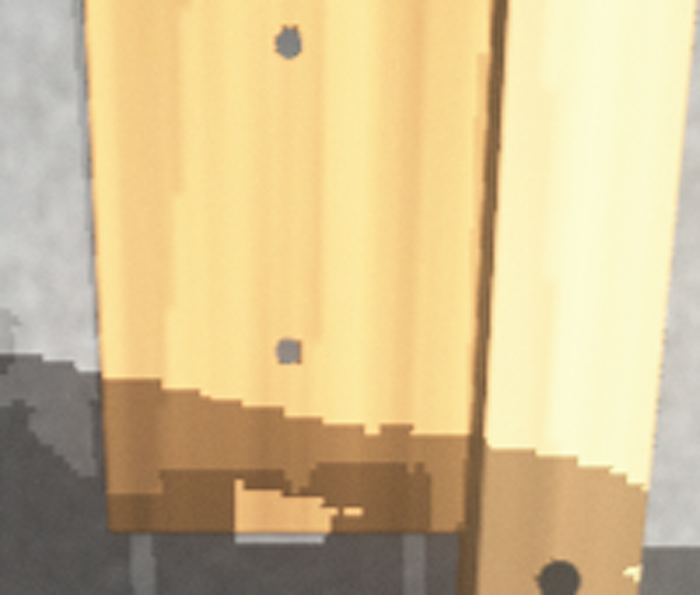

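Panel looks flush along the fence (columns 470–485 in the crop). To be sure, I'll seat it with a gentle two-finger push on the near long edge, at the middle, clear of the rail and cork block.

drive_tool:
  targets: [2,-1,0,0,0,7,5,-3,0,0,0,14,8,-5,0,0,0,21,11,-7,0,0,0,28,12.2,-7.4,0,0,0,35,12.2,-7.4,0,0,0,42,12.2,-7.4,0,0,0,49,12.2,-7.4,0,0,0,56,12.2,-7.4,0,0,0,63,12.2,-7.4,0,0,0,70,12.2,-7.4,0,0,0,77,12.2,-7.4,0,0,0,84]

```text
time: 14.47
position: [0.4817, 0.1417, 0.1253]
tool_rot: [0.998, 0.056, -0.003, -0.0]
ft_force: [-0.7, -0.4, -0.5]
grip_width: 0.0436
```

drive_tool:
  targets: [0,0,0,0,0,6,0,0,0,0,0,6,0,0,0,0,0,6]

```text
time: 14.72
position: [0.4823, 0.1416, 0.1259]
tool_rot: [1.0, 0.008, -0.002, -0.0]
ft_force: [-0.1, -1.4, -0.0]
grip_width: 0.0433
```

Run:
```python
from h import *
o=robot.get_obs();print(o["position"],Ro.from_quat(o["tool_rot"]).as_matrix()[:,0],o["ft_force"])
for n in ("wrist",):
    p,d=robot.camera(n)
    cv2.imwrite(f"pics/{n}10.png",p[:,:,::-1])
```

```text
[0.4823467  0.14157173 0.12593188] [ 0.99987384  0.01526501 -0.0043922 ] [-0.10729828 -1.43454857 -0.01042965]
```

View pics/wrist10.png

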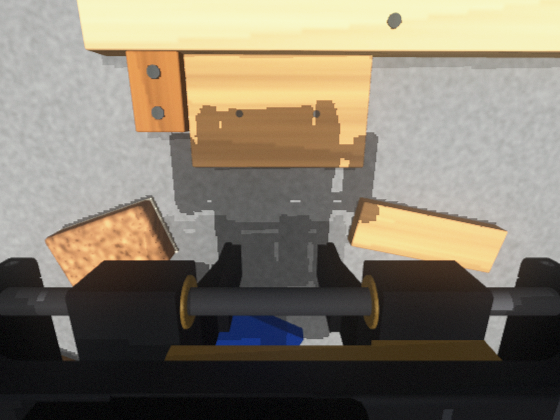

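Wrist view: panel (185–372, 55–166) is against the fence and stop. Cork (110,240) and rail (430,235) are well either side of the fingers. I'll descend and press lightly.

drive_tool:
  targets: [0,0,4,0,0,0,0,0,8,0,0,0,0,0,11,0,0,0,0,0,11.8,0,0,0,0.5,0,11.8,0,0,0,1,0,11.8,0,0,0,1.4,0,11.8,0,0,0,1.7,0,11.8,0,0,0,1.9,0,11.8,0,0,0,2.1,0,11.8,0,0,0,2.2,0,11.8,0,0,0]

```text
time: 15.68
position: [0.5059, 0.1416, 0.0104]
tool_rot: [1.0, 0.006, -0.0, -0.0]
ft_force: [-1.3, -0.1, 2.2]
grip_width: 0.0433
```

drive_tool:
  targets: [0.1,0,0,0,0,0,0.2,0,0,0,0,0]

```text
time: 15.85
position: [0.506, 0.1415, 0.0097]
tool_rot: [1.0, 0.006, -0.002, 0.0]
ft_force: [-4.9, -0.1, 3.9]
grip_width: 0.0435
```

drive_tool:
  targets: [0.1,0,0,0,0,0,0.2,0,0,0,0,0]

```text
time: 16.02
position: [0.5065, 0.1415, 0.0094]
tool_rot: [1.0, 0.006, -0.004, 0.0]
ft_force: [-7.3, -0.6, 6.9]
grip_width: 0.0433
```

It stopped at x = 0.5065, as predicted for flush contact. Retreat clear and look.

drive_tool:
  targets: [0.1,0,0,0,0,0,0.1,0,0,0,0,0,-0.5,0,0,0,0,0,-2,0,0,0,0,0,-2.5,0,-4,0,0,0,-2.5,0,-8,0,0,0,-2.5,0,-12,0,0,0,-2.5,0,-12,0,0,0,-2.5,0,-12,0,0,0]

```text
time: 16.77
position: [0.488, 0.1415, 0.132]
tool_rot: [1.0, 0.006, 0.004, -0.0]
ft_force: [0.2, -0.5, 0.2]
grip_width: 0.0434
```

Run:
```python
from h import *
np.set_printoptions(precision=4,suppress=True)
o=robot.get_obs();print(o["position"],Ro.from_quat(o["tool_rot"]).as_matrix()[:,0],o["ft_force"])
p,d=robot.camera("wrist")
cv2.imwrite("pics/w11.png",cv2.resize(p[30:190,110:390,::-1],None,fx=2.8,fy=2.8,interpolation=cv2.INTER_CUBIC))
np.save("w11.npy",d)
```

```text
[0.488  0.1415 0.132 ] [0.9999 0.0126 0.0089] [ 0.2229 -0.4838  0.1904]
```

View pics/w11.png

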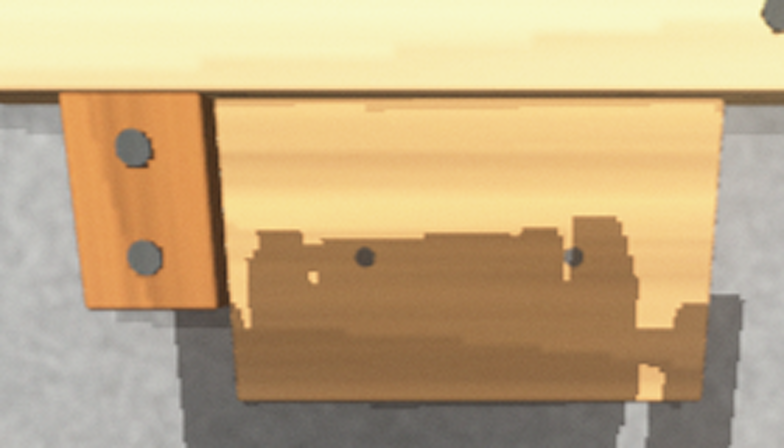

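Run:
```python
from h import *
np.set_printoptions(precision=4,suppress=True)
o=robot.get_obs();a=(o["position"],o["tool_rot"])
f=lambda x,y,z: wr(110+(x+.5)/2.8-.5,30+(y+.5)/2.8-.5,z,*a)[:2]
print("stop face",f(204,95,.03),f(222,303,.03))
print("panel L",f(214,100,.018),f(238,400,.018)," R",f(723,100,.018),f(702,400,.018))
print("fence face",f(214,90,.03),f(723,90,.03))
```

```text
stop face [0.6032 0.218 ] [0.5469 0.217 ]
panel L [0.6035 0.2186] [0.5157 0.2175]  R [0.6054 0.0711] [0.5175 0.0693]
fence face [0.6045 0.2151] [0.6063 0.0745]
```

Face and panel edges coincide within ~1 mm. I'll raise the hand, do a final look, and hand in.

drive_tool:
  targets: [-2,0,-4,0,0,0,-4,0,-8,0,0,0,-6,0,-11,0,0,0,-6,0,-11,0,0,0,-6,0,-11,0,0,0,-6,0,-11,0,0,0]

```text
time: 17.32
position: [0.4248, 0.1405, 0.2382]
tool_rot: [1.0, 0.006, -0.001, 0.0]
ft_force: [-1.2, 0.8, -0.2]
grip_width: 0.0435
```

Run:
```python
from h import *
p,d=robot.camera("scene");cv2.imwrite("pics/s12.png",p[:,:,::-1])
o=robot.get_obs();print(o["time"],o["position"],o["ft_force"])
```

```text
17.3667 [0.42477557 0.140376   0.23779278] [ 0.15628677 -0.66699064  0.36007282]
```

View pics/s12.png

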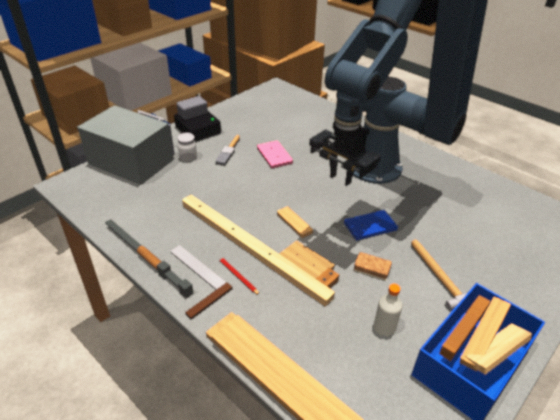

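The panel sits in the corner at (308,262); the rail (294,221), cork block and the rest are where they were, and the hand is clear.

```bash
python3 -c "
from rig import robot
print(robot.hand_in())"
```

```text
the job is handed in; nothing more can be done
None
```

The panel is home in the corner of the jig, with a long edge along the fence and its end against the stop. I handed the job in at about 17.4 s.

- **What I did:** I pushed the two-hole oak board square onto the fence with open fingers. Then I slid it along the fence into the stop (about 17 N at contact). A light press (about 7 N at the last reading) on its near long edge seated it, and I lifted the hand clear. It was only ever pushed at its edges.
- **Last checks:** In the wrist camera the panel edges match the fence and stop faces to about 1 mm, which is within the calibration's 2 mm. The press also stopped where flush contact was predicted. In the scene view the rail, cork block and other items look unmoved.
- **Disagreement:** Early on, the scene and top cameras differed by up to about 8 mm on the boards and fence. I relied on the wrist camera and contact forces instead.

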